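Slide the loaded drilling carrier into its notch and turn the keeper over it

TASK

With a fingertip, push the carrier that has the steel angle bracket on it along the rails to the middle of the drilling shuttle, until you feel it drop flat into its locating notches at both ends. Then push the keeper round by its peg as far as it goes, across the carrier's edge, and move the hand clear. Pick nothing up: the carriers are only to be pushed; leave the empty carrier and the other things on the bench where they are.

Things in the scene. Friction and masses are not known exactly. Their poses are not given: they have to be found in the camera images.
- shuttle: Drilling shuttle, fixed: grey laminate base 180 x 500 x 12 mm, two aluminium rails (tops 36 mm high, x = +/-26 to 52, y = +/-245) between dark side fences (inner faces x = +/-52, tops 50 mm high, 2 mm play beside a carrier). Origin on the bench under the rails' middle; x across the rails, away from the robot (turned up to 0.2 rad), y along them, z up. A carrier stands on each side, 140 to 180 mm out; which is which varies.
- station (a point): Middle station, on shuttle's origin axis at rail-top height, 36 mm. Notches 6 mm deep, 22 long in the rails, two lanes (outer at y = +45, inner at y = -45) for feet 14 long: a carrier from either side drops 6 mm when its middle is within 4 mm of here (one end may drop first: push on a few mm), and is then held both ways. Push at under 50 mm/s; it stops with the push. Rail ends are open.
- loaded_carrier: The carrier to bring in: wooden board 100 (x) x 120 (y) x 15 mm on four black feet. Origin: its middle at the feet's soles; the board spans z = 8 to 23; axes as the shuttle's. Origin rides 36 above the bench, 30 when dropped in. A steel angle bracket is fastened on it at x = -40 to 0, y = -35 to 35: plate with top at z = 27, flange at x = -40 to -36 up to z = 49. 0.3 to 0.65 kg. (mm)
- empty_carrier: The empty carrier, to be left alone: wooden board 100 (x) x 120 (y) x 15 mm on four black feet. Origin: its middle at the feet's soles; the board spans z = 8 to 23; axes as the shuttle's. Origin rides 36 above the bench, 30 when dropped in. On it only two steel pins, 8 in diameter, 8 high. (mm)
- keeper (a joint): Angle (rad) of the keeper, a steel bar 16 wide, 8 thick, 55 to 63 mm above the bench, on a post at shuttle x = 76, y = 0 mm beyond the far fence, upright axis. 0: bar along shuttle +y; grows anticlockwise from above; 1.57, its stop: bar along -x, 2 mm above the edge of a seated carrier (an unseated one blocks it). Starts at 0 to 0.3, stays where left, 1 N at the peg turns it.
- keeper_peg (a point): Top centre of the black peg standing on the keeper bar 45 mm from its pivot; peg 12 mm in diameter, 25 mm high, top 88 mm above the bench. At keeper angle a it is at shuttle x = 76 - 45 sin a, y = 45 cos a (mm).
- drill: Bystander: red and grey cordless drill standing on its battery, about 75 x 200 x 206 mm, origin under the middle of the battery.
- bin: Bystander: open yellow bin 110 x 160 x 75 mm, origin under its middle.
- screwdriver: Bystander: screwdriver lying on the bench, roughly along y.
- jar: Bystander: amber glass jar with steel cap, 64 mm in diameter, 85 mm high, origin under its middle.
There are look-alikes about, which are no part of the job. What is shaped like the loaded_carrier but blue, red or turquoise is not meant.

How it is judged:
By the outcome, as a careful person would: the job done as asked, in the order asked, and still so for the second after the job is handed in, with the robot touching nothing.
It also fails if it takes over 53 s, if anything falls off the work surface, if the arm or the gripper's body presses on something with over 40 N, if the wrist force passes 120 N, or if a joint passes its speed limit or range.

ROBOT

A 7-joint arm with a two-finger parallel gripper is mounted at the origin on the work surface. World frame = base frame: x ahead of the robot, y to its left, z up, the work surface at z = 0. Lengths are in m, angles in degrees, forces in N, time in s.
With the tool pointing down it reaches from about 0.425 to 0.925 m from the base axis. Payload 6.8 kg.
Tool frame: the origin (TCP) lies midway between the tips of the shut fingers; the grasp point (between the pads) lies 19 mm behind it; z points along the fingers, y is the line along which they close (so a half turn about z gives the same grasp; the last joint's range is limited). The gripper opens to 88 mm and grips with 3 to 60 N. Pads are 20 mm wide; open, the fingers measure 115 mm over their backs; the gripper's body (75 mm by 178 mm) begins 61 mm behind the grasp point.
Start: joints at [-72.141, 27.33, 1.283, 89.118, -0.659, 63.558, -4.761], TCP at [0.275, 0.616, 0.223] pointing down, gripper open.
Joint ranges: [-169.35, 169.35], [-19.33, 120.38], [-80.79, 83.38], [13.8, 139.57], [-78.32, 258.32], [9.67, 109.79], [-169.56, 169.56]. Speed limits (degrees/s): [136.94, 136.94, 180, 180, 180, 180, 180].

INTERFACE

Orientations are given as a 3x3 rotation matrix whose columns are the frame's x, y, z axes.
In Python, from cell import bot, optics gives the robot as it stands.
- The arm moves only by the tool arm_command, never from a script. Its argument "series" is a list of rows, each an object of numbers: "x", "y", "z": the shift along the world's x, y, z in mm; "ax", "ay", "az": the turn, a rotation vector about the world's x, y, z in rad; "hand": the gripper command: -1 is shut, 1 is fully open, values between are in proportion. In form: [{"x": .., "y": .., "z": .., "ax": .., "ay": .., "az": .., "hand": ..}, ...]. A call has exactly 8 rows; each row shifts and turns the commanded pose from where the row before left it; what a row does not reach is not made up. A row lasts 1/8 s, in which the tool goes at most 62.5 mm and 10.7 degrees, less where a joint would pass 70% of its speed; a pose out of reach is approached as far as the arm can. A call with a gripper value outside its range is refused whole. The fingers move at their own pace and stop on an object; "newtons" is the grip in N (left out, the last holds). Time passes only in rows, so rows that do not move let the fingers close, or fill a call up. It gives the time, the measured TCP pose, the force, the opening and the grip force at its end, in the units of the state.
- bot.sense(): the state, without advancing time (a new reading comes with each control period).
- optics.capture(name): name is "scene" or "top"; returns a dict with "frame" (384x512x3 uint8, red, green, blue), "range_z" (384x512 float32, m along the optical axis (not along the pixel's ray), 0 where there is no reading), "fx", "fy", "cx", "cy" (pixels), "eye" and "attitude" of the camera in the world. Camera axes: x right, y down, z forward; pixel columns grow to the right and rows downward; lengths in m; the calibration is good to about 2 mm. A picture is of the moment at which its call begins.
- bot.finish_job(): hands the job in; it is judged then, once.
The state is a dict: "time": time; "qpos": joint angles; "qd": joint speeds; "joint_efforts": joint torques, N m; "tcp_pos": TCP position; "tcp_rot": TCP orientation; "wrist_force": force on the tool from outside, world axes, zero at the start; "ft_torque": the same for the moment, N m; "finger_gap": opening from 0.0 (shut) to 1.0 (fully open); "finger_force": force on a finger pad.
Only numpy, scipy, OpenCV 4.12 (cv2) and the standard library are available. Lean on these libraries where they do the work, as an engineer would, in place of code of your own. Each camera call takes 0.05 s, during which the arm holds its last target. There are 200 camera calls.

## Working session

There is one attempt and no reset: what is moved stays moved. The work goes in short steps, Python scripts to look and compute and a tool call to move; the robot and the scene stay as the last step left them, time stands still between calls to the robot, and variables do not carry over. Pictures are saved under pics/ and viewed, at most 10 in all, crops included, and the job is handed in when it is done.

Besides the shell and the picture viewer there is one more tool, called after "Request:" by a JSON object that holds its "method" and its "body", one argument or row to a line. arm_command: Moves the arm, as the interface text tells. Its arguments: {"type":"object","properties":{"series":{"type":"array","items":{"type":"object","properties":{"x":{"type":"number"},"y":{"type":"number"},"z":{"type":"number"},"ax":{"type":"number"},"ay":{"type":"number"},"az":{"type":"number"},"hand":{"type":"number"}}}},"newtons":{"type":"number"}},"required":["series"]}

```bash
mkdir -p pics
cat > h.py <<'E'
import numpy as np, cv2
from cell import bot, optics
def cap(n,f):
    c=optics.capture(n); np.savez(f'pics/{f}.npz',**c); cv2.imwrite(f'pics/{f}.png',cv2.cvtColor(c['frame'],cv2.COLOR_RGB2BGR)); return c
def pts(c):
    v,u=np.mgrid[:384,:512]; z=c['range_z']
    P=np.stack([(u-c['cx'])/c['fx']*z,(v-c['cy'])/c['fy']*z,z],-1)
    A=np.array(c['attitude']).reshape(3,3)
    return P@A.T+np.array(c['eye'])
E
python3 - <<'E'
from h import *
for n in('top','scene'):
    c=cap(n,n+'1'); print(n,c['eye'],c['attitude'],c['fx'])
a=cv2.imread('pics/top1.png');cv2.imwrite('pics/top1b.png',cv2.resize(a,(768,576)))
a=cv2.imread('pics/scene1.png');cv2.imwrite('pics/scene1b.png',cv2.resize(a,(768,576)))
s=bot.sense();print(s['time'],s['tcp_rot'],s['wrist_force'])
E
```

```text
top [ 0.3884503  -0.1649601   1.21495675] [[-0.02195595 -0.9912872   0.12987538]
 [-0.99945737  0.02495384  0.02150051]
 [-0.02455407 -0.12933284 -0.99129719]] 406.7163113634384
scene [ 1.3249656  -0.77469025  0.89248858] [[ 0.59840144  0.50056096 -0.62558328]
 [ 0.80117289 -0.36786475  0.47201433]
 [ 0.00614191 -0.78365442 -0.62116667]] 453.6364126264069
0.1 [[-9.13181892e-01  4.07551955e-01 -4.86668287e-04]
 [ 4.07552221e-01  9.13180775e-01 -1.43535981e-03]
 [-1.40567573e-04 -1.50908733e-03 -9.99998851e-01]] [-0.25387215  0.01097123  0.03406365]
```

View pics/top1b.png

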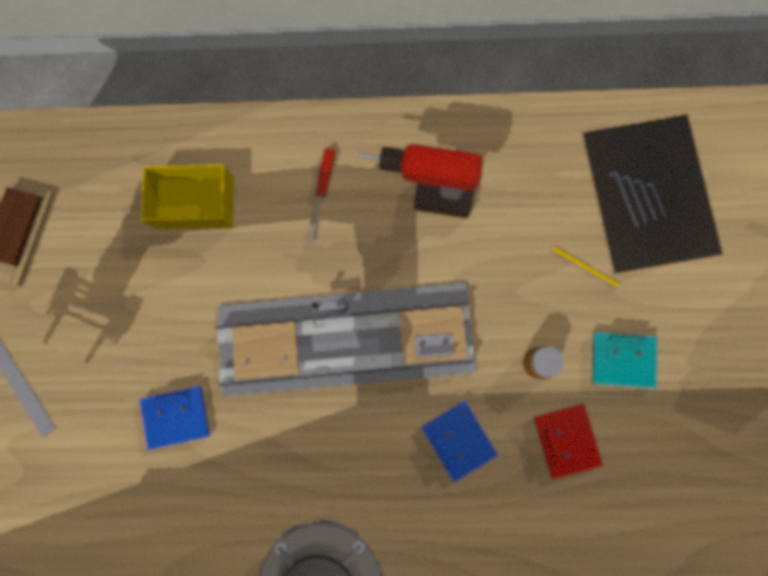

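View pics/scene1b.png

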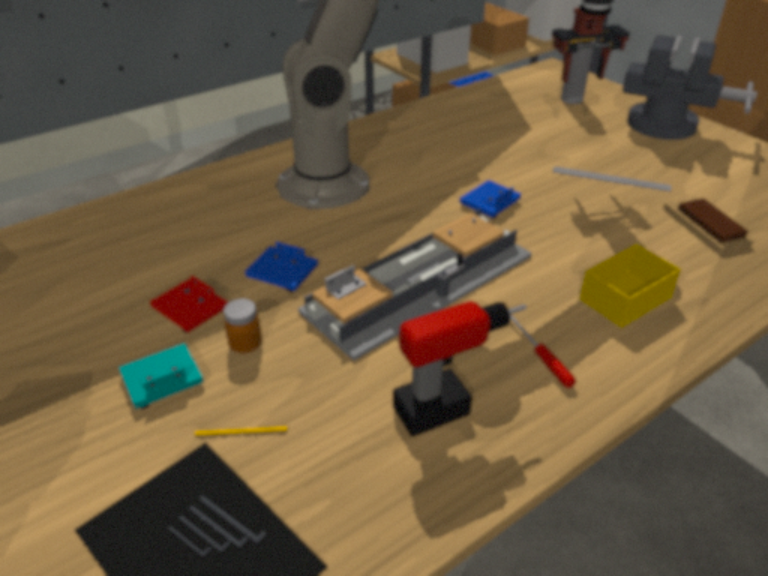

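Top view: the loaded carrier with the bracket is at the right end (433,335), the empty one at the left (265,350), and the keeper with its peg near (330,303). The drill stands beyond the far fence on the right, and the jar is at (545,362), just past the right rail end.

```bash
python3 - <<'E'
from h import *
c=dict(np.load('pics/top1.npz'));P=pts(c);Z=P[...,2];f=c['frame'].astype(int)
roi=np.zeros(Z.shape,bool);roi[183:267,138:322]=1
print('bench',np.percentile(Z[270:300,150:250],[5,50,95]))
hsv=cv2.cvtColor(c['frame'],cv2.COLOR_RGB2HSV)
def rect(m,name):
    m=cv2.morphologyEx(m.astype(np.uint8),cv2.MORPH_OPEN,np.ones((2,2)))
    n,l,s,_=cv2.connectedComponentsWithStats(m)
    for i in range(1,n):
        if s[i,4]<60: continue
        q=P[l==i]; r=cv2.minAreaRect((q[:,:2]*1000).astype(np.float32))
        print(name,s[i,4],np.round(r[0],1),np.round(r[1],1),round(r[2],2),'z',np.round(np.percentile(q[:,2],[5,50,95])*1000,1))
wood=(hsv[...,1]>90)
rect(roi&wood&(Z>.05)&(Z<.068),'board')
rect(roi&(Z>.005),'all')
rect(roi&~wood&(Z>.005)&(Z<.02),'base')
rect(roi&~wood&(Z>.03)&(Z<.041),'rail')
rect(roi&~wood&(Z>.044)&(Z<.054),'fence')
rect(roi&(Z>.070),'high')
m=(Z>.06)&roi; print([(u,v,np.round(P[v,u]*1000)) for v,u in zip(*np.where(m&(Z>.075)))][:40])
E
python3 -c "
import cv2
a=cv2.imread('pics/top1.png')[180:270,135:325];cv2.imwrite('pics/crop.png',cv2.resize(a,None,fx=4,fy=4,interpolation=2))"
```

```text
bench [-0.00309167  0.00077838  0.00459161]
board 1006 [ 453.8 -225.9] [122.6 130. ] 3.74 z [55.  59.3 63.3]
board 1419 [442.8  -6.5] [317.5 106.7] 89.63 z [54.9 59.8 63.4]
all 10237 [464.2 -52.7] [181.5 508.9] 4.04 z [ 8.9 34.6 63.1]
base 2010 [467.5 -57. ] [173.8 500.6] 4.26 z [ 8.6 12.8 51. ]
base 82 [ 426.3 -247.9] [ 47.3 176.1] 39.56 z [-0.6 11.8 16.7]
base 1204 [443.1 -64.1] [208.8  95. ] 86.02 z [ 8.9 12.8 36. ]
base 155 [425.9  12.7] [359.4  51. ] 86.18 z [ 9.3 13.1 59.8]
base 1165 [383.9 -60.2] [ 20.1 504.1] 3.99 z [-0.6 12.1 16.5]
rail 588 [449.1 -64.1] [122.6 201. ] 0.38 z [14.3 36.  40.8]
rail 90 [474.6 174.5] [37.5 25.1] 88.9 z [13.1 36.7 58.9]
rail 564 [414.6 -70.7] [199.6  44.2] 87.54 z [31.3 36.8 51.8]
rail 84 [397.  167.1] [34.2 22.9] 88.65 z [33.1 37.7 58.4]
fence 75 [394.6 -22.9] [  5.5 102.1] 4.13 z [10.7 43.3 53. ]
fence 74 [384.  129.2] [  5.5 109.9] 4.18 z [10.4 43.5 52.9]
[(np.int64(246), np.int64(183), array([ 388., -165., 1215.])), (np.int64(168), np.int64(184), array([ 388., -165., 1215.])), (np.int64(231), np.int64(184), array([ 388., -165., 1215.])), (np.
[... 1532 characters left out ...]
np.int64(203), array([528.,  -9.,  77.])), (np.int64(303), np.int64(203), array([ 388., -165., 1215.])), (np.int64(208), np.int64(204), array([524.,   0.,  88.])), (np.int64(209), np.int64(204), array([524.,  -2.,  87.])), (np.int64(210), np.int64(204), array([524.,  -5.,  89.])), (np.int64(211), np.int64(204), array([524.,  -8.,  88.])), (np.int64(212), np.int64(204), array([525.,  -9.,  76.])), (np.int64(282), np.int64(204), array([ 388., -165., 1215.])), (np.int64(209), np.int64(205), array([521.,  -3.,  91.])), (np.int64(210), np.int64(205), array([521.,  -5.,  89.])), (np.int64(211), np.int64(205), array([522.,  -7.,  80.])), (np.int64(242), np.int64(206), array([ 388., -165., 1215.]))]
```

View pics/crop.png

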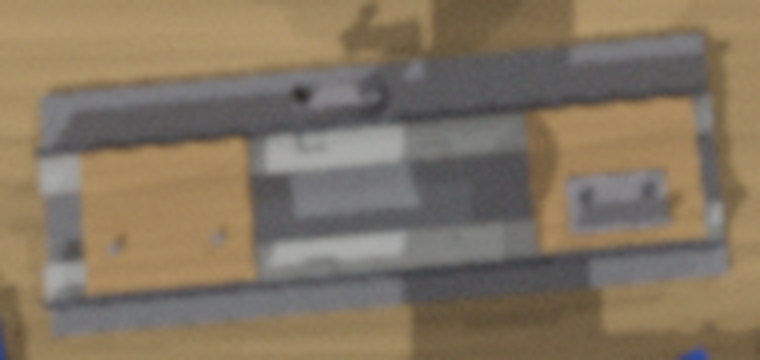

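```bash
cat >> h.py <<'E'
TH=0.072; C=np.array([.465,-.054])
R=np.array([[np.cos(TH),-np.sin(TH)],[np.sin(TH),np.cos(TH)]])
def s(P): return (P[...,:2]-C)@R   # world->shuttle
E
python3 - <<'E'
from h import *
c=dict(np.load('pics/top1.npz'));P=pts(c);Z=P[...,2];S=s(P)*1000
hsv=cv2.cvtColor(c['frame'],cv2.COLOR_RGB2HSV)
# boards: wood colour, z about 59
for sg in(-1,1):
    m=(hsv[...,1]>90)&(Z>.052)&(Z<.067)&(abs(S[...,0])<60)&(S[...,1]*sg>80)&(S[...,1]*sg<260)
    q=S[m];r=cv2.minAreaRect(q.astype(np.float32));print('board',sg,np.percentile(q,[1,99],axis=0).round(1).tolist(),r)
# base: not wood colour, z 6..18, in bands near x extremes
m=(hsv[...,1]<90)&(Z>.005)&(Z<.02)&(abs(S[...,0])<110)&(abs(S[...,1])<280)
for lo,hi in((-88,-70),(70,95),(-20,20)):
    q=S[m&(S[...,0]>lo)&(S[...,0]<hi)];print('base y',lo,np.percentile(q[:,1],[.5,1,99,99.5]).round(1))
for lo,hi in((-220,-120),(-110,0),(20,100),(120,220)):
    q=S[m&(S[...,1]>lo)&(S[...,1]<hi)];print('base x',lo,np.percentile(q[:,0],[.5,1,99,99.5]).round(1))
def reg(n,m):
    q=P[m]*1000;print(n,np.percentile(q,[2,98],axis=0).round(0).tolist(),np.median(S[m],0).round(1))
reg('peg',(abs(S[...,0]-65)<20)&(abs(S[...,1]-46)<20)&(Z>.083)&(Z<.093))
h=hsv[...,0]
v,u=np.mgrid[:384,:512]
reg('drill',(u>235)&(u<325)&(v>90)&(v<147)&(Z>.03)&(Z<.3))
reg('jar',(u>345)&(u<380)&(v>222)&(v<256)&(Z>.03)&(Z<.3))
E
```

```text
board -1 [[-59.0, -226.9], [38.9, -112.2]] ((-9.16751480102539, -169.73846435546875), (117.82142639160156, 101.76950073242188), 89.67315673828125)
board 1 [[-58.1, 92.1], [39.3, 207.8]] ((-8.975662231445312, 150.131591796875), (119.59579467773438, 101.88533020019531), 88.34567260742188)
base y -88 [-246.3 -243.   245.6  248.5]
base y 70 [-246.4 -243.7  246.7  249.4]
base y -20 [-247.7 -246.4  247.2  248.3]
base x -220 [-88.2 -88.   91.   91.7]
base x -110 [-87.9 -87.4  90.2  90.8]
base x 20 [-87.5 -87.1  90.7  91.4]
base x 120 [-87.6 -87.3  91.3  91.6]
peg [[521.0, -8.0, 86.0], [532.0, 0.0, 92.0]] [64.7 44.5]
drill [[712.0, -307.0, 42.0], [784.0, -134.0, 209.0]] [ 264.1 -203. ]
jar [[384.0, -456.0, 36.0], [439.0, -402.0, 89.0]] [ -80.8 -365.9]
```

Request:
{"method": "arm_command", "body": {
  "series": [
    {"x": 24,"y": -45,"az": 0.061,"hand": -1},
    {"x": 24,"y": -45,"az": 0.061,"hand": -1},
    {"x": 24,"y": -45,"az": 0.061,"hand": -1},
    {"x": 24,"y": -45,"az": 0.061,"hand": -1},
    {"x": 24,"y": -45,"az": 0.061,"hand": -1},
    {"x": 24,"y": -45,"az": 0.061,"hand": -1},
    {"x": 24,"y": -45,"az": 0.061,"hand": -1},
    {"x": 24,"y": -45,"az": 0.061,"hand": -1}
  ]
}}

```text
$.series[0]: bad value
```

Request:
{"method": "arm_command", "body": {
  "series": [
    {"x": 5,"y": -45,"hand": -1},
    {"x": 5,"y": -50,"hand": -1},
    {"x": 5,"y": -50,"hand": -1},
    {"x": 0,"y": -50,"hand": -1},
    {"x": 0,"y": -50,"hand": -1},
    {"x": -5,"y": -50,"hand": -1},
    {"x": -5,"y": -50,"hand": -1},
    {"x": -5,"y": -50,"hand": -1}
  ]
}}

```text
$.series[0]: bad value
```

Request:
{"method": "arm_command", "body": {
  "series": [
    {"x": 24,"y": -45,"z": 0,"ax": 0,"ay": 0,"az": 0.061,"hand": -1},
    {"x": 24,"y": -45,"z": 0,"ax": 0,"ay": 0,"az": 0.061,"hand": -1},
    {"x": 24,"y": -45,"z": 0,"ax": 0,"ay": 0,"az": 0.061,"hand": -1},
    {"x": 24,"y": -45,"z": 0,"ax": 0,"ay": 0,"az": 0.061,"hand": -1},
    {"x": 24,"y": -45,"z": 0,"ax": 0,"ay": 0,"az": 0.061,"hand": -1},
    {"x": 24,"y": -45,"z": 0,"ax": 0,"ay": 0,"az": 0.061,"hand": -1},
    {"x": 24,"y": -45,"z": 0,"ax": 0,"ay": 0,"az": 0.061,"hand": -1},
    {"x": 24,"y": -45,"z": 0,"ax": 0,"ay": 0,"az": 0.061,"hand": -1}
  ]
}}

```text
time: 1.1
tcp_pos: [0.4675, 0.2547, 0.2225]
tcp_rot: [[-0.998, -0.07, -0.0], [-0.07, 0.998, -0.0], [0.0, -0.0, -1.0]]
wrist_force: [0.6, -0.1, -0.2]
finger_gap: 0.132
finger_force: 0.0
```

Target (0.474, -0.316, 0.2): dy -570.

Request:
{"method": "arm_command", "body": {
  "series": [
    {"x": 5,"y": -40,"z": 0,"ax": 0,"ay": 0,"az": 0,"hand": -1},
    {"x": 5,"y": -40,"z": 0,"ax": 0,"ay": 0,"az": 0,"hand": -1},
    {"x": 5,"y": -40,"z": 0,"ax": 0,"ay": 0,"az": 0,"hand": -1},
    {"x": 0,"y": -40,"z": 0,"ax": 0,"ay": 0,"az": 0,"hand": -1},
    {"x": 0,"y": -40,"z": 0,"ax": 0,"ay": 0,"az": 0,"hand": -1},
    {"x": 0,"y": -40,"z": 0,"ax": 0,"ay": 0,"az": 0,"hand": -1},
    {"x": 0,"y": -40,"z": 0,"ax": 0,"ay": 0,"az": 0,"hand": -1},
    {"x": 0,"y": -40,"z": 0,"ax": 0,"ay": 0,"az": 0,"hand": -1}
  ]
}}

```text
time: 2.1
tcp_pos: [0.4818, -0.0649, 0.2225]
tcp_rot: [[-0.998, -0.068, -0.0], [-0.068, 0.998, 0.0], [0.0, 0.0, -1.0]]
wrist_force: [0.9, -0.9, -0.3]
finger_gap: 0.001
finger_force: 0.0
```

Request:
{"method": "arm_command", "body": {
  "series": [
    {"x": 0,"y": -40,"z": 0,"ax": 0,"ay": 0,"az": 0,"hand": -1},
    {"x": 0,"y": -40,"z": 0,"ax": 0,"ay": 0,"az": 0,"hand": -1},
    {"x": 0,"y": -40,"z": 0,"ax": 0,"ay": 0,"az": 0,"hand": -1},
    {"x": 0,"y": -40,"z": 0,"ax": 0,"ay": 0,"az": 0,"hand": -1},
    {"x": 0,"y": -40,"z": 0,"ax": 0,"ay": 0,"az": 0,"hand": -1},
    {"x": -5,"y": -40,"z": 0,"ax": 0,"ay": 0,"az": 0,"hand": -1},
    {"x": -3,"y": -10,"z": 0,"ax": 0,"ay": 0,"az": 0,"hand": -1},
    {"x": 0,"y": 0,"z": 0,"ax": 0,"ay": 0,"az": 0,"hand": -1}
  ]
}}

```text
time: 3.1
tcp_pos: [0.4737, -0.3135, 0.2223]
tcp_rot: [[-0.998, -0.067, -0.001], [-0.067, 0.998, 0.001], [0.001, 0.001, -1.0]]
wrist_force: [0.5, -0.1, 0.7]
finger_gap: 0.005
finger_force: 0.0
```

Request:
{"method": "arm_command", "body": {
  "series": [
    {"x": 0,"y": -3,"z": -40,"ax": 0,"ay": 0,"az": 0.005,"hand": -1},
    {"x": 0,"y": 0,"z": -45,"ax": 0,"ay": 0,"az": 0,"hand": -1},
    {"x": 0,"y": 0,"z": -40,"ax": 0,"ay": 0,"az": 0,"hand": -1},
    {"x": 0,"y": 0,"z": -30,"ax": 0,"ay": 0,"az": 0,"hand": -1},
    {"x": 0,"y": 0,"z": -15,"ax": 0,"ay": 0,"az": 0,"hand": -1},
    {"x": 0,"y": 0,"z": -10,"ax": 0,"ay": 0,"az": 0,"hand": -1},
    {"x": 0,"y": 0,"z": 0,"ax": 0,"ay": 0,"az": 0,"hand": -1},
    {"x": 0,"y": 0,"z": 0,"ax": 0,"ay": 0,"az": 0,"hand": -1}
  ]
}}

```text
time: 4.1
tcp_pos: [0.4748, -0.3169, 0.0436]
tcp_rot: [[-0.997, -0.073, 0.001], [-0.073, 0.997, -0.001], [-0.001, -0.001, -1.0]]
wrist_force: [0.5, 0.7, -0.7]
finger_gap: 0.006
finger_force: 0.0
```

Run:
```python
from h import *
c=cap('scene','scene2');a=cv2.imread('pics/scene2.png')[120:250,180:370];cv2.imwrite('pics/scene2b.png',cv2.resize(a,None,fx=4,fy=4))
```

```text
(no output)
```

View pics/scene2b.png

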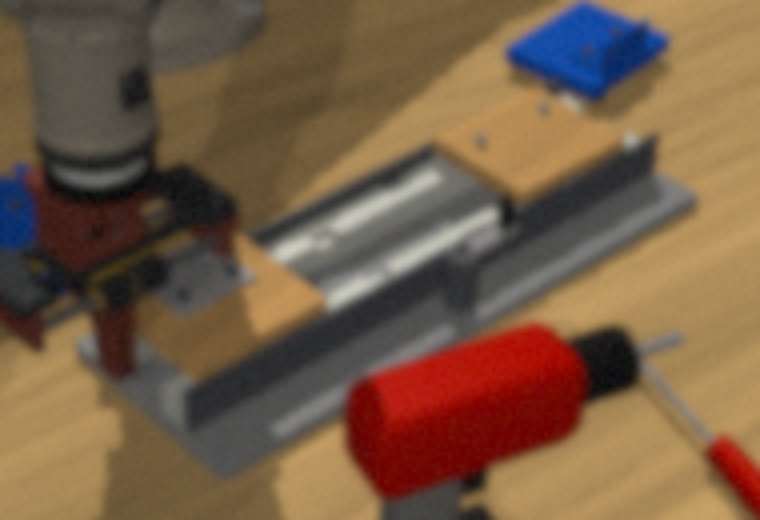

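The shut fingertips, at crop (115,350), are just outside the loaded carrier's end face. The middle of the rails is empty. Now I'll push along (-0.072, 0.997).

Request:
{"method": "arm_command", "body": {
  "series": [
    {"x": -0.4,"y": 5,"z": 0,"ax": 0,"ay": 0,"az": 0,"hand": -1},
    {"x": -0.4,"y": 5,"z": 0,"ax": 0,"ay": 0,"az": 0,"hand": -1},
    {"x": -0.4,"y": 5,"z": 0,"ax": 0,"ay": 0,"az": 0,"hand": -1},
    {"x": -0.4,"y": 5,"z": 0,"ax": 0,"ay": 0,"az": 0,"hand": -1},
    {"x": -0.4,"y": 5,"z": 0,"ax": 0,"ay": 0,"az": 0,"hand": -1},
    {"x": -0.4,"y": 5,"z": 0,"ax": 0,"ay": 0,"az": 0,"hand": -1},
    {"x": -0.4,"y": 5,"z": 0,"ax": 0,"ay": 0,"az": 0,"hand": -1},
    {"x": -0.4,"y": 5,"z": 0,"ax": 0,"ay": 0,"az": 0,"hand": -1}
  ]
}}

```text
time: 5.15
tcp_pos: [0.4709, -0.2764, 0.0427]
tcp_rot: [[-0.997, -0.073, 0.0], [-0.073, 0.997, -0.0], [-0.0, -0.0, -1.0]]
wrist_force: [-1.0, -1.9, -0.8]
finger_gap: 0.006
finger_force: 0.8
```

Request:
{"method": "arm_command", "body": {
  "series": [
    {"x": -0.4,"y": 5,"z": 0,"ax": 0,"ay": 0,"az": 0,"hand": -1},
    {"x": -0.4,"y": 5,"z": 0,"ax": 0,"ay": 0,"az": 0,"hand": -1},
    {"x": -0.4,"y": 5,"z": 0,"ax": 0,"ay": 0,"az": 0,"hand": -1},
    {"x": -0.4,"y": 5,"z": 0,"ax": 0,"ay": 0,"az": 0,"hand": -1},
    {"x": -0.4,"y": 5,"z": 0,"ax": 0,"ay": 0,"az": 0,"hand": -1},
    {"x": -0.4,"y": 5,"z": 0,"ax": 0,"ay": 0,"az": 0,"hand": -1},
    {"x": -0.4,"y": 5,"z": 0,"ax": 0,"ay": 0,"az": 0,"hand": -1},
    {"x": -0.4,"y": 5,"z": 0,"ax": 0,"ay": 0,"az": 0,"hand": -1}
  ]
}}

```text
time: 6.15
tcp_pos: [0.4677, -0.2363, 0.0427]
tcp_rot: [[-0.997, -0.073, 0.0], [-0.073, 0.997, -0.0], [-0.0, -0.0, -1.0]]
wrist_force: [-0.5, -1.8, 0.3]
finger_gap: 0.008
finger_force: 0.8
```

Request:
{"method": "arm_command", "body": {
  "series": [
    {"x": -0.4,"y": 5,"z": 0,"ax": 0,"ay": 0,"az": 0,"hand": -1},
    {"x": -0.4,"y": 5,"z": 0,"ax": 0,"ay": 0,"az": 0,"hand": -1},
    {"x": -0.4,"y": 5,"z": 0,"ax": 0,"ay": 0,"az": 0,"hand": -1},
    {"x": -0.4,"y": 5,"z": 0,"ax": 0,"ay": 0,"az": 0,"hand": -1},
    {"x": -0.4,"y": 5,"z": 0,"ax": 0,"ay": 0,"az": 0,"hand": -1},
    {"x": -0.4,"y": 5,"z": 0,"ax": 0,"ay": 0,"az": 0,"hand": -1},
    {"x": -0.4,"y": 5,"z": 0,"ax": 0,"ay": 0,"az": 0,"hand": -1},
    {"x": -0.4,"y": 5,"z": 0,"ax": 0,"ay": 0,"az": 0,"hand": -1}
  ]
}}

```text
time: 7.15
tcp_pos: [0.4645, -0.1963, 0.0427]
tcp_rot: [[-0.997, -0.073, -0.0], [-0.073, 0.997, 0.0], [0.0, 0.0, -1.0]]
wrist_force: [0.0, -1.5, 0.2]
finger_gap: 0.005
finger_force: 0.8
```

Request:
{"method": "arm_command", "body": {
  "series": [
    {"x": -0.4,"y": 5,"z": 0,"ax": 0,"ay": 0,"az": 0,"hand": -1},
    {"x": -0.4,"y": 5,"z": 0,"ax": 0,"ay": 0,"az": 0,"hand": -1},
    {"x": -0.4,"y": 5,"z": 0,"ax": 0,"ay": 0,"az": 0,"hand": -1},
    {"x": -0.4,"y": 5,"z": 0,"ax": 0,"ay": 0,"az": 0,"hand": -1},
    {"x": -0.4,"y": 5,"z": 0,"ax": 0,"ay": 0,"az": 0,"hand": -1},
    {"x": -0.4,"y": 5,"z": 0,"ax": 0,"ay": 0,"az": 0,"hand": -1},
    {"x": -0.4,"y": 5,"z": 0,"ax": 0,"ay": 0,"az": 0,"hand": -1},
    {"x": -0.4,"y": 5,"z": 0,"ax": 0,"ay": 0,"az": 0,"hand": -1}
  ]
}}

```text
time: 8.15
tcp_pos: [0.4613, -0.1563, 0.0427]
tcp_rot: [[-0.997, -0.073, -0.0], [-0.073, 0.997, 0.0], [0.0, 0.0, -1.0]]
wrist_force: [0.9, -2.2, -1.0]
finger_gap: 0.005
finger_force: 0.8
```

```bash
cat > m.py <<'E'
from h import *
import sys
import h
h.C=np.array([.4555,-.0542])
c=cap('top',sys.argv[1]);P=pts(c);Z=P[...,2];S=s(P)*1000
hsv=cv2.cvtColor(c['frame'],cv2.COLOR_RGB2HSV)
m=(hsv[...,1]>90)&(hsv[...,0]>8)&(hsv[...,0]<25)&(Z>.04)&(Z<.068)&(abs(S[...,0])<58)&(S[...,1]<85)&(S[...,1]>-260)
m=cv2.morphologyEx(m.astype(np.uint8),cv2.MORPH_OPEN,np.ones((3,3)))>0
q=S[m];print('board',np.percentile(q,[1,99],axis=0).round(1).tolist())
for lo,hi in((-80,-45),(-45,-15),(-15,20),(20,45),(45,70)):
    k=m&(S[...,1]>lo)&(S[...,1]<hi); print(lo,k.sum(),(np.median(Z[k])*1000).round(1) if k.sum() else '')
b=bot.sense();print(b['time'],'finger',(s(b['tcp_pos'])*1000).round(1),b['wrist_force'])
cv2.imwrite(f'pics/{sys.argv[1]}c.png',cv2.resize(cv2.imread(f'pics/{sys.argv[1]}.png')[180:270,135:325],None,fx=4,fy=4,interpolation=2))
E
python3 m.py top3
```

```text
board [[-18.7, -3.8], [45.9, 26.3]]
-80 0 
-45 0 
-15 158 59.6
20 44 59.6
45 0 
8.2 finger [  -1.6 -101.5] [-0.66798942 -0.01615724 -0.04875242]
```

Request:
{"method": "arm_command", "body": {
  "series": [
    {"x": -0.4,"y": 5,"z": 0,"ax": 0,"ay": 0,"az": 0,"hand": -1},
    {"x": -0.4,"y": 5,"z": 0,"ax": 0,"ay": 0,"az": 0,"hand": -1},
    {"x": -0.4,"y": 5,"z": 0,"ax": 0,"ay": 0,"az": 0,"hand": -1},
    {"x": -0.2,"y": 3,"z": 0,"ax": 0,"ay": 0,"az": 0,"hand": -1},
    {"x": -0.2,"y": 2,"z": 0,"ax": 0,"ay": 0,"az": 0,"hand": -1},
    {"x": -0.1,"y": 2,"z": 0,"ax": 0,"ay": 0,"az": 0,"hand": -1},
    {"x": -0.1,"y": 2,"z": 0,"ax": 0,"ay": 0,"az": 0,"hand": -1},
    {"x": -0.1,"y": 1,"z": 0,"ax": 0,"ay": 0,"az": 0,"hand": -1}
  ]
}}

```text
time: 9.2
tcp_pos: [0.4595, -0.1316, 0.0427]
tcp_rot: [[-0.997, -0.073, 0.0], [-0.073, 0.997, -0.0], [-0.0, -0.0, -1.0]]
wrist_force: [-0.2, -1.6, 0.5]
finger_gap: -0.0
finger_force: 1.0
```

```bash
python3 m.py top4
```

```text
board [[-5.4, 24.4], [45.7, 49.9]]
-80 0 
-45 0 
-15 0 
20 114 59.3
45 34 59.5
9.25 finger [ -1.6 -77.3] [ 0.79391192 -1.90896207 -0.20204563]
```

Request:
{"method": "arm_command", "body": {
  "series": [
    {"x": -0.1,"y": 1,"z": 0,"ax": 0,"ay": 0,"az": 0,"hand": -1},
    {"x": -0.1,"y": 1,"z": 0,"ax": 0,"ay": 0,"az": 0,"hand": -1},
    {"x": 0,"y": 1,"z": 0,"ax": 0,"ay": 0,"az": 0,"hand": -1},
    {"x": -0.1,"y": 1,"z": 0,"ax": 0,"ay": 0,"az": 0,"hand": -1},
    {"x": -0.1,"y": 1,"z": 0,"ax": 0,"ay": 0,"az": 0,"hand": -1},
    {"x": 0,"y": 0,"z": 0,"ax": 0,"ay": 0,"az": 0,"hand": -1},
    {"x": 0,"y": 0,"z": 0,"ax": 0,"ay": 0,"az": 0,"hand": -1},
    {"x": 0,"y": 0,"z": 0,"ax": 0,"ay": 0,"az": 0,"hand": -1}
  ]
}}

```text
time: 10.25
tcp_pos: [0.4589, -0.1263, 0.0426]
tcp_rot: [[-0.997, -0.073, -0.0], [-0.073, 0.997, 0.0], [0.0, 0.0, -1.0]]
wrist_force: [0.7, -0.2, -0.2]
finger_gap: 0.003
finger_force: 0.1
```

```bash
python3 m.py top5
```

```text
board [[-4.6, 31.0], [46.4, 55.2]]
-80 0 
-45 0 
-15 0 
20 67 53.6
45 69 53.7
10.3 finger [ -1.8 -72.2] [-0.18628839 -0.36736426 -0.621918  ]
```

Request:
{"method": "arm_command", "body": {
  "series": [
    {"x": -0.1,"y": 1,"z": 0,"ax": 0,"ay": 0,"az": 0,"hand": -1},
    {"x": -0.1,"y": 1,"z": 0,"ax": 0,"ay": 0,"az": 0,"hand": -1},
    {"x": 0,"y": 1,"z": 0,"ax": 0,"ay": 0,"az": 0,"hand": -1},
    {"x": -0.1,"y": 1,"z": 0,"ax": 0,"ay": 0,"az": 0,"hand": -1},
    {"x": 0,"y": 0,"z": 0,"ax": 0,"ay": 0,"az": 0,"hand": -1},
    {"x": 0,"y": 0,"z": 0,"ax": 0,"ay": 0,"az": 0,"hand": -1},
    {"x": 0,"y": 0,"z": 0,"ax": 0,"ay": 0,"az": 0,"hand": -1},
    {"x": 0,"y": 0,"z": 0,"ax": 0,"ay": 0,"az": 0,"hand": -1}
  ]
}}

```text
time: 11.3
tcp_pos: [0.4588, -0.1224, 0.0427]
tcp_rot: [[-0.997, -0.073, 0.0], [-0.073, 0.997, 0.0], [-0.0, 0.0, -1.0]]
wrist_force: [0.4, 0.1, -0.2]
finger_gap: 0.006
finger_force: 0.0
```

Request:
{"method": "arm_command", "body": {
  "series": [
    {"x": -0.1,"y": 1,"z": 0,"ax": 0,"ay": 0,"az": 0,"hand": -1},
    {"x": -0.1,"y": 1,"z": 0,"ax": 0,"ay": 0,"az": 0,"hand": -1},
    {"x": 0,"y": 1,"z": 0,"ax": 0,"ay": 0,"az": 0,"hand": -1},
    {"x": 0,"y": 0,"z": 0,"ax": 0,"ay": 0,"az": 0,"hand": -1},
    {"x": 0,"y": 0,"z": 0,"ax": 0,"ay": 0,"az": 0,"hand": -1},
    {"x": 0,"y": 0,"z": 0,"ax": 0,"ay": 0,"az": 0,"hand": -1},
    {"x": 0,"y": 0,"z": 0,"ax": 0,"ay": 0,"az": 0,"hand": -1},
    {"x": 0,"y": 0,"z": 0,"ax": 0,"ay": 0,"az": 0,"hand": -1}
  ]
}}

```text
time: 12.3
tcp_pos: [0.4585, -0.1196, 0.0427]
tcp_rot: [[-0.997, -0.073, 0.0], [-0.073, 0.997, 0.0], [-0.0, 0.0, -1.0]]
wrist_force: [0.6, -1.1, 0.2]
finger_gap: 0.006
finger_force: 0.6
```

```bash
python3 m.py top6
```

```text
board [[-3.9, 37.2], [46.5, 63.0]]
-80 0 
-45 0 
-15 0 
20 27 53.4
45 101 53.9
12.35 finger [ -1.7 -65.4] [ 0.3692148  -1.34722725  0.62244873]
```

Request:
{"method": "arm_command", "body": {
  "series": [
    {"x": 0,"y": 0.5,"z": 0,"ax": 0,"ay": 0,"az": 0,"hand": -1},
    {"x": -0.1,"y": 0.5,"z": 0,"ax": 0,"ay": 0,"az": 0,"hand": -1},
    {"x": 0,"y": 0.5,"z": 0,"ax": 0,"ay": 0,"az": 0,"hand": -1},
    {"x": 0,"y": 0.5,"z": 0,"ax": 0,"ay": 0,"az": 0,"hand": -1},
    {"x": 0,"y": 0,"z": 0,"ax": 0,"ay": 0,"az": 0,"hand": -1},
    {"x": 0,"y": 0,"z": 0,"ax": 0,"ay": 0,"az": 0,"hand": -1},
    {"x": 0,"y": 0,"z": 0,"ax": 0,"ay": 0,"az": 0,"hand": -1},
    {"x": 0,"y": 0,"z": 0,"ax": 0,"ay": 0,"az": 0,"hand": -1}
  ]
}}

```text
time: 13.35
tcp_pos: [0.4583, -0.1193, 0.0427]
tcp_rot: [[-0.997, -0.072, 0.0], [-0.072, 0.997, -0.002], [-0.0, -0.002, -1.0]]
wrist_force: [-0.5, -7.9, -0.7]
finger_gap: 0.004
finger_force: 3.7
```

Request:
{"method": "arm_command", "body": {
  "series": [
    {"x": 0.5,"y": -8,"z": 0,"ax": 0,"ay": 0,"az": 0,"hand": -1},
    {"x": 1.5,"y": -20,"z": 0,"ax": 0,"ay": 0,"az": 0,"hand": -1},
    {"x": 0,"y": 0,"z": 40,"ax": 0,"ay": 0,"az": 0,"hand": -1},
    {"x": 0,"y": 0,"z": 50,"ax": 0,"ay": 0,"az": 0,"hand": -1},
    {"x": 0,"y": 0,"z": 40,"ax": 0,"ay": 0,"az": 0,"hand": -1},
    {"x": 0,"y": -50,"z": 20,"ax": 0,"ay": 0,"az": 0,"hand": -1},
    {"x": 0,"y": -60,"z": 0,"ax": 0,"ay": 0,"az": 0,"hand": -1},
    {"x": 0,"y": -60,"z": 0,"ax": 0,"ay": 0,"az": 0,"hand": -1}
  ]
}}

```text
time: 14.35
tcp_pos: [0.4609, -0.3163, 0.1932]
tcp_rot: [[-0.997, -0.075, 0.001], [-0.075, 0.997, 0.001], [-0.001, 0.001, -1.0]]
wrist_force: [1.3, -0.5, 0.2]
finger_gap: 0.008
finger_force: 0.0
```

```bash
python3 m.py top7
```

```text
board [[-50.7, -53.0], [46.0, 62.0]]
-80 103 53.4
-45 259 53.5
-15 215 53.6
20 158 53.5
45 214 53.9
14.4 finger [ -16.3 -270.9] [-0.66710099 -6.55664123  1.55364406]
```

View pics/top7c.png

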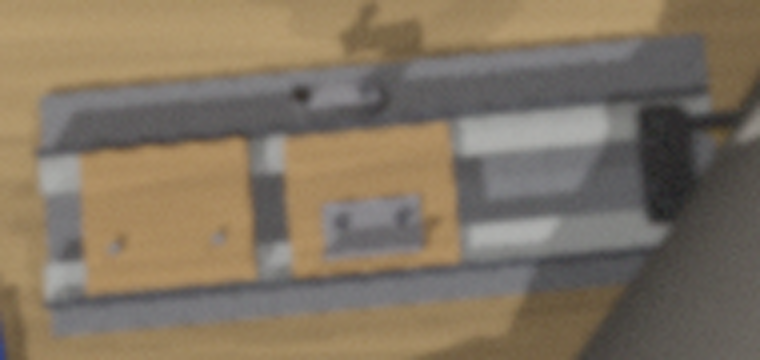

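The carrier is seated: its top reads 53.5 mm along the whole length, and its middle is on station. The keeper is still open, with the peg at crop (302,95). Next I'll go round to the far side of the peg.

Request:
{"method": "arm_command", "body": {
  "series": [
    {"x": 12,"y": 40,"z": 0,"ax": 0,"ay": 0,"az": 0,"hand": -1},
    {"x": 12,"y": 40,"z": 0,"ax": 0,"ay": 0,"az": 0,"hand": -1},
    {"x": 12,"y": 40,"z": 0,"ax": 0,"ay": 0,"az": 0,"hand": -1},
    {"x": 13,"y": 40,"z": 0,"ax": 0,"ay": 0,"az": 0,"hand": -1},
    {"x": 13,"y": 40,"z": 0,"ax": 0,"ay": 0,"az": 0,"hand": -1},
    {"x": 13,"y": 40,"z": 0,"ax": 0,"ay": 0,"az": 0,"hand": -1},
    {"x": 13,"y": 40,"z": 0,"ax": 0,"ay": 0,"az": 0,"hand": -1},
    {"x": 12,"y": 36,"z": 0,"ax": 0,"ay": 0,"az": 0,"hand": -1}
  ]
}}

```text
time: 15.4
tcp_pos: [0.5603, 0.0028, 0.1925]
tcp_rot: [[-0.997, -0.074, -0.001], [-0.074, 0.997, 0.001], [0.001, 0.001, -1.0]]
wrist_force: [0.7, 0.1, -0.4]
finger_gap: 0.005
finger_force: 0.0
```

Request:
{"method": "arm_command", "body": {
  "series": [
    {"x": 0,"y": 0,"z": 0,"ax": 0,"ay": 0,"az": 0,"hand": -1},
    {"x": 0,"y": 0,"z": -30,"ax": 0,"ay": 0,"az": 0,"hand": -1},
    {"x": 0,"y": 0,"z": -40,"ax": 0,"ay": 0,"az": 0,"hand": -1},
    {"x": 0,"y": 0,"z": -30,"ax": 0,"ay": 0,"az": 0,"hand": -1},
    {"x": 0,"y": 0,"z": -15,"ax": 0,"ay": 0,"az": 0,"hand": -1},
    {"x": 0,"y": 0,"z": -8,"ax": 0,"ay": 0,"az": 0,"hand": -1},
    {"x": 0,"y": 0,"z": 0,"ax": 0,"ay": 0,"az": 0,"hand": -1},
    {"x": 0,"y": 0,"z": 0,"ax": 0,"ay": 0,"az": 0,"hand": -1}
  ]
}}

```text
time: 16.4
tcp_pos: [0.5612, 0.0004, 0.0706]
tcp_rot: [[-0.997, -0.073, 0.002], [-0.073, 0.997, 0.0], [-0.002, 0.0, -1.0]]
wrist_force: [0.0, -0.3, 0.8]
finger_gap: 0.008
finger_force: 0.0
```

Request:
{"method": "arm_command", "body": {
  "series": [
    {"x": -11,"y": -1,"z": 0,"ax": 0,"ay": 0,"az": 0,"hand": -1},
    {"x": -11,"y": -1,"z": 0,"ax": 0,"ay": 0,"az": 0,"hand": -1},
    {"x": -6.5,"y": 0.3,"z": 0,"ax": 0,"ay": 0,"az": 0,"hand": -1},
    {"x": -6.5,"y": 0.3,"z": 0,"ax": 0,"ay": 0,"az": 0,"hand": -1},
    {"x": -6,"y": -0.8,"z": 0,"ax": 0,"ay": 0,"az": 0,"hand": -1},
    {"x": -6,"y": -0.8,"z": 0,"ax": 0,"ay": 0,"az": 0,"hand": -1},
    {"x": -6,"y": -2.5,"z": 0,"ax": 0,"ay": 0,"az": 0,"hand": -1},
    {"x": -6,"y": -3,"z": 0,"ax": 0,"ay": 0,"az": 0,"hand": -1}
  ]
}}

```text
time: 17.4
tcp_pos: [0.5006, -0.008, 0.0695]
tcp_rot: [[-0.997, -0.073, -0.001], [-0.073, 0.997, 0.0], [0.001, 0.0, -1.0]]
wrist_force: [0.8, 1.0, -0.2]
finger_gap: 0.003
finger_force: 0.4
```

Request:
{"method": "arm_command", "body": {
  "series": [
    {"x": -6,"y": -5,"z": 0,"ax": 0,"ay": 0,"az": 0,"hand": -1},
    {"x": -5,"y": -6.5,"z": 0,"ax": 0,"ay": 0,"az": 0,"hand": -1},
    {"x": -3,"y": -4.5,"z": 0,"ax": 0,"ay": 0,"az": 0,"hand": -1},
    {"x": -2,"y": -5,"z": 0,"ax": 0,"ay": 0,"az": 0,"hand": -1},
    {"x": -1,"y": -2,"z": 0,"ax": 0,"ay": 0,"az": 0,"hand": -1},
    {"x": 0,"y": -1.5,"z": 0,"ax": 0,"ay": 0,"az": 0,"hand": -1},
    {"x": 0,"y": 0,"z": 0,"ax": 0,"ay": 0,"az": 0,"hand": -1},
    {"x": 0,"y": 0,"z": 0,"ax": 0,"ay": 0,"az": 0,"hand": -1}
  ]
}}

```text
time: 18.4
tcp_pos: [0.4844, -0.0327, 0.0696]
tcp_rot: [[-0.997, -0.073, -0.0], [-0.073, 0.997, -0.0], [0.0, -0.0, -1.0]]
wrist_force: [0.8, -0.1, -0.8]
finger_gap: 0.003
finger_force: 0.0
```

Push on in -y until the stop is felt.

Request:
{"method": "arm_command", "body": {
  "series": [
    {"x": 0,"y": -1,"z": 0,"ax": 0,"ay": 0,"az": 0,"hand": -1},
    {"x": 0,"y": -1,"z": 0,"ax": 0,"ay": 0,"az": 0,"hand": -1},
    {"x": 0,"y": -1,"z": 0,"ax": 0,"ay": 0,"az": 0,"hand": -1},
    {"x": 0,"y": -1,"z": 0,"ax": 0,"ay": 0,"az": 0,"hand": -1},
    {"x": 0,"y": 0,"z": 0,"ax": 0,"ay": 0,"az": 0,"hand": -1},
    {"x": 0,"y": 0,"z": 0,"ax": 0,"ay": 0,"az": 0,"hand": -1},
    {"x": 0,"y": 0,"z": 0,"ax": 0,"ay": 0,"az": 0,"hand": -1},
    {"x": 0,"y": 0,"z": 0,"ax": 0,"ay": 0,"az": 0,"hand": -1}
  ]
}}

```text
time: 19.4
tcp_pos: [0.4846, -0.0367, 0.0697]
tcp_rot: [[-0.997, -0.073, 0.0], [-0.073, 0.997, -0.0], [-0.0, -0.0, -1.0]]
wrist_force: [1.3, 0.8, 0.2]
finger_gap: 0.006
finger_force: 0.0
```

Request:
{"method": "arm_command", "body": {
  "series": [
    {"x": 0,"y": -1,"z": 0,"ax": 0,"ay": 0,"az": 0,"hand": -1},
    {"x": 0,"y": -1,"z": 0,"ax": 0,"ay": 0,"az": 0,"hand": -1},
    {"x": 0,"y": -1,"z": 0,"ax": 0,"ay": 0,"az": 0,"hand": -1},
    {"x": 0,"y": 0,"z": 0,"ax": 0,"ay": 0,"az": 0,"hand": -1},
    {"x": 0,"y": 0,"z": 0,"ax": 0,"ay": 0,"az": 0,"hand": -1},
    {"x": 0,"y": 0,"z": 0,"ax": 0,"ay": 0,"az": 0,"hand": -1},
    {"x": 0,"y": 0,"z": 0,"ax": 0,"ay": 0,"az": 0,"hand": -1},
    {"x": 0,"y": 0,"z": 0,"ax": 0,"ay": 0,"az": 0,"hand": -1}
  ]
}}

```text
time: 20.4
tcp_pos: [0.4845, -0.0373, 0.0697]
tcp_rot: [[-0.997, -0.075, -0.0], [-0.075, 0.997, 0.002], [0.0, 0.002, -1.0]]
wrist_force: [-0.3, 7.5, 1.2]
finger_gap: 0.003
finger_force: 3.9
```

Run:
```python
from h import *
c=cap('scene','scene8');a=cv2.imread('pics/scene8.png')[120:250,180:370];cv2.imwrite('pics/scene8b.png',cv2.resize(a,None,fx=4,fy=4))
```

```text
(no output)
```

View pics/scene8b.png

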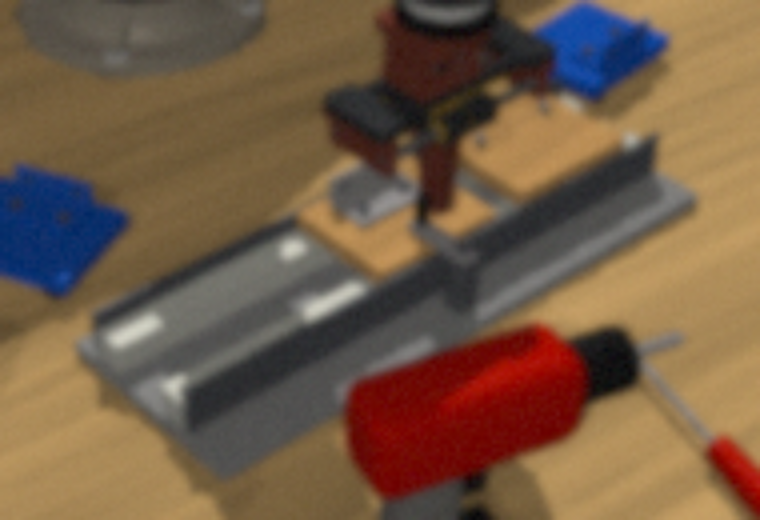

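The keeper bar lies across the carrier edge, with the peg at crop (425,210), and the stop is felt at 7.5 N. I'll back off in +y, lift, and move clear.

Request:
{"method": "arm_command", "body": {
  "series": [
    {"x": 0,"y": 5,"z": 0,"ax": 0,"ay": 0,"az": 0,"hand": -1},
    {"x": 0,"y": 12,"z": 0,"ax": 0,"ay": 0,"az": 0,"hand": -1},
    {"x": 0,"y": 0,"z": 40,"ax": 0,"ay": 0,"az": 0,"hand": -1},
    {"x": 0,"y": 0,"z": 50,"ax": 0,"ay": 0,"az": 0,"hand": -1},
    {"x": 0,"y": 20,"z": 50,"ax": 0,"ay": 0,"az": 0,"hand": -1},
    {"x": 0,"y": 60,"z": 0,"ax": 0,"ay": 0,"az": 0,"hand": -1},
    {"x": 0,"y": 60,"z": 0,"ax": 0,"ay": 0,"az": 0,"hand": -1},
    {"x": 0,"y": 60,"z": 0,"ax": 0,"ay": 0,"az": 0,"hand": -1}
  ]
}}

```text
time: 21.45
tcp_pos: [0.4842, 0.1795, 0.21]
tcp_rot: [[-0.997, -0.073, 0.001], [-0.073, 0.997, 0.0], [-0.001, 0.0, -1.0]]
wrist_force: [1.1, -0.5, -0.6]
finger_gap: 0.005
finger_force: 0.0
```

Request:
{"method": "arm_command", "body": {
  "series": [
    {"x": 0,"y": 50,"z": 0,"ax": 0,"ay": 0,"az": 0,"hand": -1},
    {"x": 0,"y": 50,"z": 0,"ax": 0,"ay": 0,"az": 0,"hand": -1},
    {"x": 0,"y": 20,"z": 0,"ax": 0,"ay": 0,"az": 0,"hand": -1},
    {"x": 0,"y": 0,"z": 0,"ax": 0,"ay": 0,"az": 0,"hand": -1},
    {"x": 0,"y": 0,"z": 0,"ax": 0,"ay": 0,"az": 0,"hand": -1},
    {"x": 0,"y": 0,"z": 0,"ax": 0,"ay": 0,"az": 0,"hand": -1},
    {"x": 0,"y": 0,"z": 0,"ax": 0,"ay": 0,"az": 0,"hand": -1},
    {"x": 0,"y": 0,"z": 0,"ax": 0,"ay": 0,"az": 0,"hand": -1}
  ]
}}

```text
time: 22.45
tcp_pos: [0.4846, 0.2969, 0.2098]
tcp_rot: [[-0.997, -0.072, 0.0], [-0.072, 0.997, 0.0], [-0.0, 0.0, -1.0]]
wrist_force: [-0.4, 0.3, -0.3]
finger_gap: 0.01
finger_force: 0.0
```

```bash
python3 m.py top9
```

```text
board [[-50.9, -53.2], [46.3, 61.9]]
-80 105 53.6
-45 260 53.7
-15 164 53.6
20 166 53.5
45 213 53.6
22.5 finger [ 54.2 348.3] [0.6121101  1.07470309 0.09541968]
```

View pics/top9c.png

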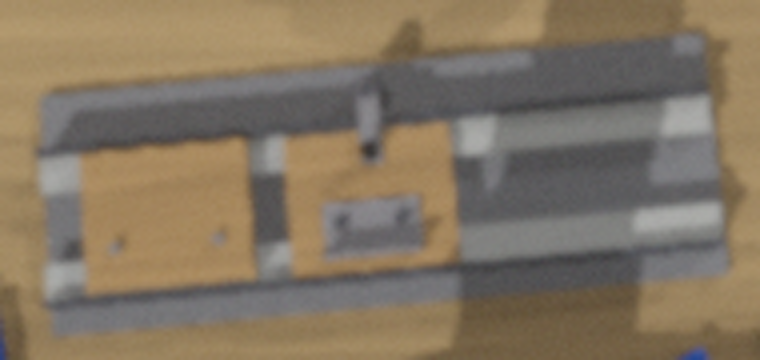

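The carrier is seated flat, the keeper lies square across its edge with the peg at crop (370,150), the empty carrier hasn't moved, and the hand is clear.

```bash
python3 -c "
from cell import bot
print(bot.finish_job())"
```

```text
the job is handed in; nothing more can be done
None
```

The job is handed in at about 22.5 s: the bracket carrier sits flat in its notches at both ends, the keeper is at its stop across the carrier's edge, the hand is clear, and the empty carrier was not moved.

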